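# Prop leg down, bench terminal held upright

### The arm

A 6-joint arm with a two-finger parallel gripper is mounted at the origin on the work surface. World frame = base frame: x ahead of the robot, y to its left, z up, the work surface at z = 0. Lengths are in m, angles in rad, forces in N, time in s.
With the tool pointing down it reaches from about 0.35 to 0.975 m from the base axis. Payload 4.9 kg.
Tool frame: the origin (TCP) lies midway between the tips of the shut fingers; the grasp point (between the pads) lies 19 mm behind it; z points along the fingers, y is the direction in which the jaws open and shut (so a half turn about z gives the same grasp; the last joint's range is limited). The gripper opens to 85 mm and grips with 20 to 120 N. Pads are 22 mm wide; open, the fingers measure 114 mm over their backs; the gripper's body (76 mm by 85 mm) begins 54 mm behind the grasp point. The pads swing forward as they close: fully open they stand 13 mm farther back than shut.
Start: joints at [-1.367, 0.053, 1.613, -0, 1.476, -0.119], TCP at [0.198, -0.593, 0.231] pointing down, gripper open.
Joint ranges: [-3.01, 3.01], [-1.01, 2.22], [0.06, 2.58], [-1.02, 4.17], [0.09, 2.62], [-3.14, 3.14]. Speed limits (rad/s): [2.57, 2.57, 3.14, 3.14, 3.14, 3.14].

### API

Orientations are given as a unit quaternion [w, x, y, z].
In Python, from plant import manip gives the robot as it stands. The module is installed in compiled form; this text tells all that it offers.
- The arm moves only by the tool move_arm, never from a script. Its argument "rows" is a list of rows, each an object of numbers: "tx", "ty", "tz": the shift along the tool's x, y, z in m; "ax", "ay", "az": the turn, a rotation vector about the tool's x, y, z in degrees; "jaw": the closure in counts, from 0 (fully open) to 255 (shut). In form: [{"tx": .., "ty": .., "tz": .., "ax": .., "ay": .., "az": .., "jaw": ..}, ...]. A call has 1 to 12 rows; each row shifts and turns the pose as measured when the row begins, along the tool's axes as they then stand; what a row does not reach is not made up. A row lasts 1/10 s, in which the tool goes at most 50 mm and 8.59 degrees, less where a joint would pass 70% of its speed; a pose out of reach is approached as far as the arm can. A call with a gripper value outside its range is refused whole. The fingers move at their own pace and stop on an object; the grip force is fixed at half the most. Time passes only in rows, so rows that do not move let the fingers close. It gives the time, the measured TCP pose, the force and the opening at its end, in the units of the state.
- manip.state(): the state, without advancing time (a new reading comes with each control period).
- manip.grab_frame(name): name is "scene" or "top"; returns a dict with "color" (420x560x3 uint8, red, green, blue), "intrinsics" (3x3 intrinsics, pixels), "R" (3x3) and "t" (3): a world point X has camera coordinates R X + t. Camera axes: x right, y down, z forward; pixel columns grow to the right and rows downward; lengths in m; the calibration is good to about 2 mm. A picture is of the moment at which its call begins. There is no depth.
- manip.job_done(): hands the job in, once; it reports no verdict.
The state is a dict: "time": time; "joint_pos": joint angles; "joint_vel": joint speeds; "joint_efforts": joint torques, N m; "tool_pos": TCP position; "tool_rot": TCP orientation; "contact_force": force on the tool from outside, world axes, zero at the start; "ft_torque": the same for the moment, N m; "gripper_width": opening from 0.0 (shut) to 1.0 (fully open).
Only numpy, scipy, OpenCV 4.12 (cv2) and the standard library are available. Lean on these libraries where they do the work, as an engineer would, in place of code of your own. Each camera call takes 0.05 s, during which the arm holds its last target.

### The job

The bench terminal lies tipped back on its base with its sprung prop leg folded up behind it: flip the leg down past its centre, so that it snaps away from the panel and its foot comes to the bench. Then take the terminal by its top edge, bring it upright so that the leg springs fully down, and finish still gripping it there, upright and still with the foot clear of the bench, so that a colleague can slip the anti-slip pad under the foot. Leave the pad and the other things on the bench where they are.

Things in the scene. Friction and masses are not known exactly. Their poses are not given: they have to be found in the camera images.
- stand: Dark steel base plate 200 mm wide, 8 mm thick, fixed to the bench. Origin on the bench, below the middle of the hinge axis; z up, y along the hinge axis, +x to the terminal's back (where it leans and where the leg is). The plate reaches from 100 mm in front of the origin to 35 mm behind it. The back looks to the robot's left and partly away from it (0.8 to 1.6 rad from world +x).
- hinge (a point): Middle of the terminal's hinge axis, 35 mm above the bench; the axis is the stand's y axis. Axes as the stand's.
- recline (a joint): Lean of the terminal about its hinge, rad: 0 upright, positive leans back (top towards stand +x). It turns freely from a stop at -0.10 to its rest at 0.52, where it starts. Near upright it tips over if let go: forward to the stop, or back to the rest, or, with the leg fully down, back onto the leg at about 0.27. A few newtons at the top edge move it; about 1.2 kg in all.
- terminal: Flat dark grey touch terminal, a slab 230 wide, 175 high, 24 mm thick, screen in front. Origin mid lower edge, 50 mm from the hinge axis; z along the slab to its top edge, +x out of its back, y along its width. A housing 130 wide, 22 mm proud, covers the back up to 142 mm from the hinge axis, with the leg's hub on it; the top 80 mm of the slab are plain on both faces.
- terminal_top (a point): Middle of the terminal's top edge, in the mid-plane of the slab, 225 mm from the hinge axis. Axes as the terminal's.
- leg (a joint): Swing of the leg about its hub, rad: 0 folded up, 2.87 fully down (stop). Its angle from the slab's up direction, turning backward and down, is 0.15 + value. A spring (up to 0.3 N m) drives it away from a centre at 1.15 to either end; about 2 N at the foot starts it. With the terminal lying back the foot meets the bench at about 1.9; as the terminal rises the leg springs on to 2.87.
- leg_hub (a point): Pivot of the prop leg on the back of the housing, on the middle line of the terminal, 120 mm from the hinge along the slab's z and 42 mm behind its mid-plane (+x). The leg turns about the stand's y direction.
- leg_foot (a point): Centre of the leg's rubber foot, a cylinder 18 mm thick, 30 mm long, parallel to the hinge axis, 132 mm from leg_hub; the leg is a bar 16 mm wide, 8 mm thick. Folded at the start it stands in the open about 220 mm above the bench, some 50 mm behind the slab's top edge. Foot on the bench: centre 9 mm high; terminal upright, leg fully down: about 24 mm high.
- pad: Bystander: black rubber anti-slip pad 60 x 45 x 6 mm lying behind and to one side of the stand; origin under its centre.
- bottle: Bystander: clear solvent bottle, 80 mm in diameter, 165 mm high, standing on the bench; origin under its centre.
- beaker: Bystander: glass beaker, 68 mm in diameter, 85 mm high, standing on the bench; origin under its centre.
- vial_tray: Bystander: white tray of small vials, 85 x 130 mm, 47 mm high, on the bench; origin under its centre.

How it is judged:
By the outcome, as a careful person would: the job done as asked, in the order asked, and still so for the second after the job is handed in, while the arm keeps its last pose, push and grip.
It also fails if it takes over 51 s, if anything falls off the work surface, if the arm or the gripper's body presses on something with over 40 N, if the wrist force passes 120 N, or if a joint passes its speed limit or range.

## Working session

There is one attempt and no reset: what is moved stays moved. The work goes in short steps, Python scripts to look and compute and a tool call to move; the robot and the scene stay as the last step left them, time stands still between calls to the robot, and variables do not carry over. Pictures are saved under pics/ and viewed, and the job is handed in when it is done.

Besides the shell and the picture viewer there is one more tool, called after "Emit:" as name(argument=value, ...), one argument or row to a line, values as JSON. move_arm: Moves the arm, as the interface text tells. Its arguments: {"type":"object","properties":{"rows":{"type":"array"}},"required":["rows"]}

```bash
mkdir -p pics
python3 - <<'E'
from plant import manip
import cv2,numpy as np
for n in("scene","top"):
    f=manip.grab_frame(n); cv2.imwrite(f"pics/{n}0.png",f["color"][:,:,::-1])
    np.savez(f"{n}0.npz",**f); print(n,f["intrinsics"].tolist(),f["R"].round(4).tolist(),f["t"].tolist(), (-f["R"].T@f["t"]).round(3))
print(manip.state())
E
```

```text
scene [[529.9800312968464, 0.0, 273.68105757911354], [0.0, 529.9800312968464, 210.0415479380081], [0.0, 0.0, 1.0]] [[0.2831, 0.9591, -0.0059], [0.5871, -0.1781, -0.7896], [-0.7584, 0.22, -0.6135]] [-0.1546477368025549, -0.1821942998259742, 2.144499380810302] [ 1.777 -0.356  1.171]
top [[410.3345362144727, 0.0, 271.51398817450394], [0.0, 410.3345362144727, 211.42840006093192], [0.0, 0.0, 1.0]] [[-0.0009, -0.9999, -0.0112], [-0.9898, 0.0024, -0.1422], [0.1422, 0.0109, -0.9898]] [-0.01700303026703415, 0.5771411812951486, 1.2342462354745] [ 0.396 -0.032  1.304]
{'time': 0.1, 'joint_pos': array([-1.36698212e+00,  5.33161691e-02,  1.61415162e+00, -1.45058854e-05,
        1.47601082e+00, -1.18984842e-01]), 'joint_vel': array([ 4.42404741e-05, -1.45423774e-03, -2.47024146e-03,  1.72818460e-04,
        1.10596520e-03,  7.73278707e-08]), 'joint_efforts': array([ 1.03902956e-03, -3.94901133e+01, -3.71364856e+01,  1.97741974e-05,
        3.85912033e-03,  3.39347494e-06]), 'tool_pos': array([ 0.1981543 , -0.59216051,  0.23017329]), 'tool_rot': array([-9.41826667e-04,  9.87002797e-01,  1.60700312e-01, -4.71974857e-05]), 'contact_force': array([0.2206739 , 0.81667464, 0.26582387]), 'ft_torque': array([0.02434415, 0.00879612, 0.0048279 ]), 'gripper_width': 1.001664155588535}
```

View pics/scene0.png

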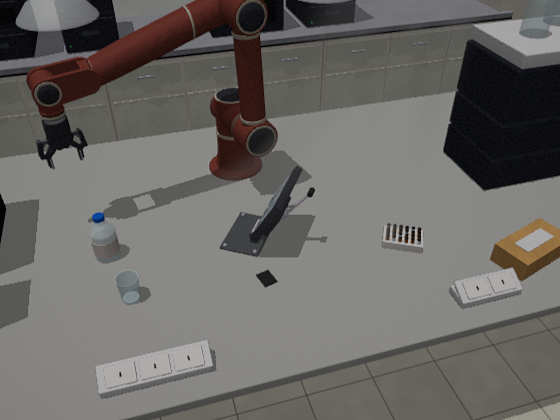

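View pics/top0.png

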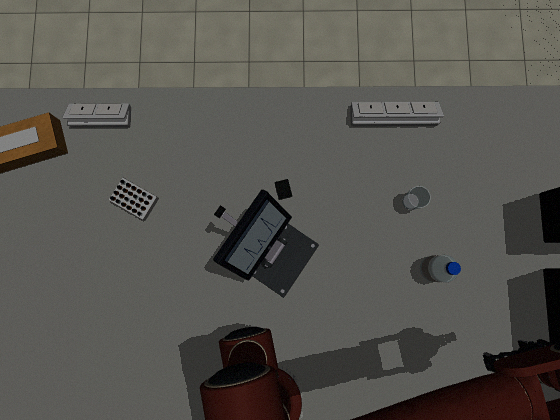

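The scene view shows the terminal at about (275,210), with the foot at (311,192). In the top view the terminal is at (253,235), the foot at (219,211) and the base plate's corners near (317,245) and (283,294). I'll enlarge both for measuring.

Run:
```python
import cv2
a=cv2.imread("pics/scene0.png")[150:300,200:350];b=cv2.imread("pics/top0.png")[170:310,190:330]
cv2.imwrite("pics/sc0.png",cv2.convertScaleAbs(cv2.resize(a,None,fx=4,fy=4,interpolation=cv2.INTER_CUBIC),alpha=1.5))
cv2.imwrite("pics/tp0.png",cv2.convertScaleAbs(cv2.resize(b,None,fx=4,fy=4,interpolation=cv2.INTER_CUBIC),alpha=1.8))
```

```text
(no output)
```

View pics/sc0.png

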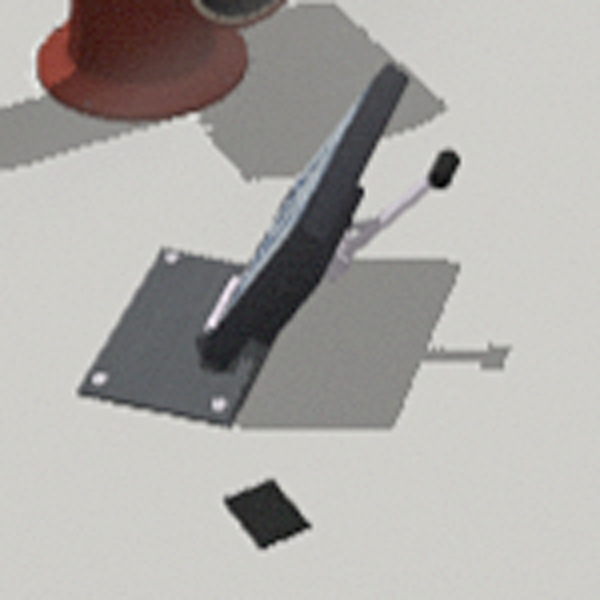

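View pics/tp0.png

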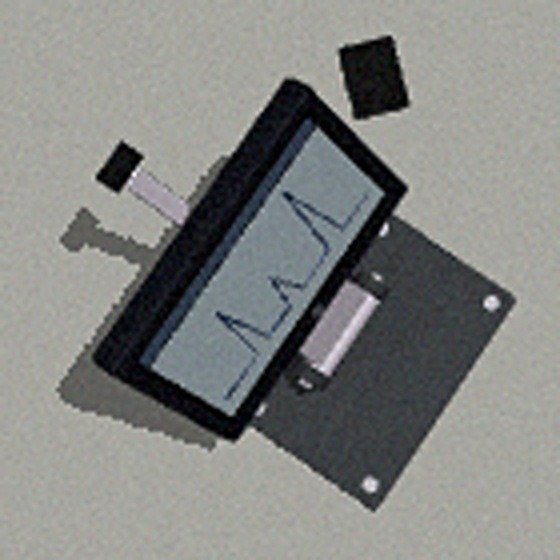

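```bash
cat > h.py <<'E'
import numpy as np
def cam(n,tag="0"):
    f=np.load(f"{n}{tag}.npz"); return f["intrinsics"],f["R"],f["t"]
def ray(n,uv,tag="0"):
    K,R,t=cam(n,tag); d=R.T@np.linalg.inv(K)@np.array([uv[0],uv[1],1.]); return -R.T@t,d/np.linalg.norm(d)
def plane(n,uv,z):
    o,d=ray(n,uv); return o+d*(z-o[2])/d[2]
def tri(a,b):
    o1,d1=ray("scene",a);o2,d2=ray("top",b)
    s=np.linalg.lstsq(np.c_[d1,-d2],o2-o1,rcond=None)[0]
    p,q=o1+s[0]*d1,o2+s[1]*d2; return (p+q)/2,np.linalg.norm(p-q)
S=lambda u,v:((u-1.5)/4+200,(v-1.5)/4+150)
T=lambda u,v:((u-1.5)/4+190,(v-1.5)/4+170)
def proj(n,X):
    K,R,t=cam(n); c=K@(R@X+t); return c[:2]/c[2]
E
python3 - <<'E'
from h import *
c=[plane("top",T(515,300),.008),plane("top",T(376,511),.008)]
s=[plane("scene",S(163,247),.008),plane("scene",S(79,393),.008),plane("scene",S(233,428),.008)]
print("plate top",c,"scene",s)
print("foot",tri(S(444,169),T(120,167)))
# front-left/right
for A,B in((c[0],c[1]),(s[1],s[0])):
    e=A-B; y=e/np.linalg.norm(e); print(np.linalg.norm(e), y, "xdir",np.array([y[1],-y[0]]), (A+B)/2)
e=s[2]-s[1];print(np.linalg.norm(e),e/np.linalg.norm(e))
# top edge corners
print("topcorner", tri(S(398,72),T(298,85)))
for n in ("pad",): print(plane("top",T(374,77),.006),plane("scene",S(268,513),.006))
E
```

```text
plate top [array([ 0.47589672, -0.16508887,  0.008     ]), array([ 0.31299178, -0.05485853,  0.008     ])] scene [array([ 0.31253872, -0.05481957,  0.008     ]), array([ 0.48180002, -0.16653752,  0.008     ]), array([ 0.55888254, -0.0566131 ,  0.008     ])]
foot (array([0.55135346, 0.11782251, 0.2228742 ]), np.float64(0.0009740621984708422))
0.19669454865400668 [ 0.82821275 -0.56041381  0.        ] xdir [-0.56041381 -0.82821275] [ 0.39444425 -0.1099737   0.008     ]
0.20280603557652627 [ 0.83459697 -0.55086105  0.        ] xdir [-0.55086105 -0.83459697] [ 0.39716937 -0.11067854  0.008     ]
0.13425755451643454 [0.57413912 0.81875776 0.        ]
topcorner (array([0.59177494, 0.02822812, 0.35042168]), np.float64(0.06715126080920208))
[ 0.65542163 -0.05501932  0.006     ] [ 0.65702888 -0.05525813  0.006     ]
```

```bash
cat >> h.py <<'E'
from scipy.spatial.transform import Rotation as Ro, Slerp
TH=0.972; O=np.array([.4520,-.0275,0]); 
RS=Ro.from_euler("z",TH)
def w(x,y,z): return O+RS.apply([x,y,z])
def stand(p): return RS.inv().apply(np.asarray(p)-O)
# tool down; mode 'g': tool y=+s x, tool x=+s y ; mode 'p': tool x=+s x
def rot(a,mode='g'):
    M=np.array([[0,1,0],[1,0,0],[0,0,-1.]]).T if mode=='g' else np.array([[1,0,0],[0,-1,0],[0,0,-1.]]).T
    return RS*Ro.from_rotvec([0,a,0])*Ro.from_matrix(M)
def q2r(q): return Ro.from_quat([q[1],q[2],q[3],q[0]])
def now():
    from plant import manip
    s=manip.state(); return np.array(s["tool_pos"]),q2r(s["tool_rot"]),s
def path(p0,r0,p1,r1,n):
    sl=Slerp([0,1],Ro.concatenate([r0,r1])); P=p0;R=r0
    for i in range(1,n+1):
        f=i/n; p=p0+(p1-p0)*f; r=sl(f)
        d=R.inv().apply(p-P); a=np.degrees((R.inv()*r).as_rotvec())
        print(np.r_[d*1000,a].round(1).tolist()); P,R=p,r
def rep():
    p,r,s=now(); print("t",round(s["time"],2),"stand",(stand(p)*1000).round(1),"F",RS.inv().apply(s["contact_force"]).round(1),"w",round(s["gripper_width"],3),
      "tiltg",np.degrees((rot(0).inv()*r).as_rotvec()).round(1),"tiltp",np.degrees((rot(0,'p').inv()*r).as_rotvec()).round(1),"q",np.round(s["joint_pos"],2))
E
python3 - <<'E'
from h import *
rep(); p,r,s=now()
print("bottle",plane("top",(453,268),.165),"beaker",plane("scene",(128,297),0))
path(p,r,np.array([.198,-.592,.36]),r,3)
path(np.array([.198,-.592,.36]),r,w(.148,0,.36),rot(0,'p'),20)
E
```

```text
t 0.1 stand [-609.5 -108.6  230.2] F [0.8 0.3 0.3] w 1.002 tiltg [0.000e+00 1.000e-01 1.272e+02] tiltp [ 0.1  0.  37.2] q [-1.37  0.05  1.61 -0.    1.48 -0.12]
bottle [ 0.40174912 -0.51566936  0.165     ] beaker [ 0.60871716 -0.47101706  0.        ]
[-0.0, -0.1, -43.3, 0.0, 0.0, 0.0]
[-0.0, -0.1, -43.3, 0.0, 0.0, 0.0]
[-0.0, -0.1, -43.3, 0.0, 0.0, 0.0]
[26.9, -27.2, 0.1, -0.0, -0.0, -1.9]
[27.8, -26.3, 0.1, -0.0, -0.0, -1.9]
[28.6, -25.4, 0.0, -0.0, -0.0, -1.9]
[29.4, -24.5, 0.0, -0.0, -0.0, -1.9]
[30.2, -23.5, 0.0, -0.0, -0.0, -1.9]
[30.9, -22.5, 0.0, -0.0, -0.0, -1.9]
[31.7, -21.5, 0.0, -0.0, -0.0, -1.9]
[32.3, -20.5, 0.0, -0.0, -0.0, -1.9]
[33.0, -19.4, 0.0, -0.0, -0.0, -1.9]
[33.6, -18.3, 0.0, -0.0, -0.0, -1.9]
[34.2, -17.2, 0.0, -0.0, -0.0, -1.9]
[34.7, -16.1, 0.0, -0.0, -0.0, -1.9]
[35.2, -15.0, 0.0, -0.0, -0.0, -1.9]
[35.7, -13.8, 0.0, -0.0, -0.0, -1.9]
[36.1, -12.6, 0.0, -0.0, -0.0, -1.9]
[36.5, -11.5, 0.0, -0.0, -0.0, -1.9]
[36.9, -10.3, 0.0, -0.0, -0.0, -1.9]
[37.2, -9.1, 0.0, -0.0, -0.0, -1.9]
[37.4, -7.9, 0.0, -0.0, -0.0, -1.9]
[37.7, -6.6, 0.0, -0.0, -0.0, -1.9]
```

Emit:
move_arm(
  rows=[
    {"tz": -0.04, "jaw": 255},
    {"tz": -0.04, "jaw": 255},
    {"tz": -0.04, "jaw": 255},
    {"tx": 0.027, "ty": -0.027, "az": -2, "jaw": 255},
    {"tx": 0.028, "ty": -0.026, "az": -2, "jaw": 255},
    {"tx": 0.029, "ty": -0.025, "az": -2, "jaw": 255},
    {"tx": 0.029, "ty": -0.024, "az": -2, "jaw": 255},
    {"tx": 0.03, "ty": -0.023, "az": -2, "jaw": 255},
    {"tx": 0.031, "ty": -0.022, "az": -2, "jaw": 255},
    {"tx": 0.032, "ty": -0.021, "az": -2, "jaw": 255},
    {"tx": 0.032, "ty": -0.02, "az": -2, "jaw": 255},
    {"tx": 0.033, "ty": -0.019, "az": -2, "jaw": 255},
  ],
)

```text
schema error: expected keys tx, ty, tz, ax, ay, az, jaw
```

Run:
```python
from h import *
rep(); p,r,s=now()
path(p,r,w(.148,0,.34),rot(0,'p'),12)
```

```text
t 0.1 stand [-609.5 -108.6  230.2] F [0.8 0.3 0.3] w 1.002 tiltg [0.000e+00 1.000e-01 1.272e+02] tiltp [ 0.1  0.  37.2] q [-1.37  0.05  1.61 -0.    1.48 -0.12]
[44.8, -45.4, -9.1, -0.0, -0.0, -3.1]
[47.2, -42.9, -9.1, -0.0, -0.0, -3.1]
[49.5, -40.3, -9.1, -0.0, -0.0, -3.1]
[51.6, -37.5, -9.1, -0.0, -0.0, -3.1]
[53.5, -34.7, -9.1, -0.0, -0.0, -3.1]
[55.3, -31.8, -9.1, -0.0, -0.0, -3.1]
[56.9, -28.7, -9.1, -0.0, -0.0, -3.1]
[58.4, -25.6, -9.1, -0.0, -0.0, -3.1]
[59.7, -22.4, -9.1, -0.0, -0.0, -3.1]
[60.8, -19.1, -9.1, -0.0, -0.0, -3.1]
[61.8, -15.8, -9.1, -0.0, -0.0, -3.1]
[62.5, -12.5, -9.1, -0.0, -0.0, -3.1]
```

All keys are required in every row.

Emit:
move_arm(
  rows=[
    {"tx": 0, "ty": 0, "tz": -0.04, "ax": 0, "ay": 0, "az": 0, "jaw": 255},
    {"tx": 0, "ty": 0, "tz": -0.04, "ax": 0, "ay": 0, "az": 0, "jaw": 255},
    {"tx": 0, "ty": 0, "tz": -0.04, "ax": 0, "ay": 0, "az": 0, "jaw": 255},
    {"tx": 0.027, "ty": -0.027, "tz": 0, "ax": 0, "ay": 0, "az": -2, "jaw": 255},
    {"tx": 0.028, "ty": -0.026, "tz": 0, "ax": 0, "ay": 0, "az": -2, "jaw": 255},
    {"tx": 0.029, "ty": -0.025, "tz": 0, "ax": 0, "ay": 0, "az": -2, "jaw": 255},
    {"tx": 0.029, "ty": -0.024, "tz": 0, "ax": 0, "ay": 0, "az": -2, "jaw": 255},
    {"tx": 0.03, "ty": -0.023, "tz": 0, "ax": 0, "ay": 0, "az": -2, "jaw": 255},
    {"tx": 0.031, "ty": -0.022, "tz": 0, "ax": 0, "ay": 0, "az": -2, "jaw": 255},
    {"tx": 0.032, "ty": -0.021, "tz": 0, "ax": 0, "ay": 0, "az": -2, "jaw": 255},
    {"tx": 0.032, "ty": -0.02, "tz": 0, "ax": 0, "ay": 0, "az": -2, "jaw": 255},
    {"tx": 0.033, "ty": -0.019, "tz": 0, "ax": 0, "ay": 0, "az": -2, "jaw": 255},
  ],
)

```text
time: 1.3
tool_pos: [0.3496, -0.2743, 0.349]
tool_rot: [-0.008, 0.949, 0.315, 0.001]
contact_force: [0.5, -0.7, -0.1]
gripper_width: -0.004
```

Run:
```python
from h import *
rep(); p,r,s=now()
path(p,r,w(.148,0,.34),rot(0,'p'),12)
```

```text
t 1.3 stand [-261.6  -54.5  349. ] F [-0.3 -0.8 -0.1] w -0.004 tiltg [  0.2   1.1 109. ] tiltp [ 0.8  0.5 19. ] q [-0.84 -0.42  1.84  0.01  1.74  0.09]
[30.8, -15.4, 1.2, -0.1, -0.0, -1.6]
[31.2, -14.5, 1.1, -0.1, -0.0, -1.6]
[31.6, -13.7, 1.1, -0.1, -0.0, -1.6]
[32.0, -12.8, 1.1, -0.1, -0.0, -1.6]
[32.3, -11.9, 1.0, -0.1, -0.0, -1.6]
[32.6, -11.0, 1.0, -0.1, -0.0, -1.6]
[32.9, -10.1, 1.0, -0.1, -0.0, -1.6]
[33.2, -9.2, 0.9, -0.1, -0.0, -1.6]
[33.4, -8.3, 0.9, -0.1, -0.0, -1.6]
[33.6, -7.3, 0.9, -0.1, -0.0, -1.6]
[33.8, -6.4, 0.8, -0.1, -0.0, -1.6]
[34.0, -5.5, 0.8, -0.1, -0.0, -1.6]
```

Emit:
move_arm(
  rows=[
    {"tx": 0.031, "ty": -0.016, "tz": 0, "ax": 0, "ay": 0, "az": -1.7, "jaw": 255},
    {"tx": 0.032, "ty": -0.015, "tz": 0, "ax": 0, "ay": 0, "az": -1.7, "jaw": 255},
    {"tx": 0.032, "ty": -0.014, "tz": 0, "ax": 0, "ay": 0, "az": -1.7, "jaw": 255},
    {"tx": 0.032, "ty": -0.013, "tz": 0, "ax": 0, "ay": 0, "az": -1.7, "jaw": 255},
    {"tx": 0.033, "ty": -0.012, "tz": 0, "ax": 0, "ay": 0, "az": -1.7, "jaw": 255},
    {"tx": 0.033, "ty": -0.011, "tz": 0, "ax": 0, "ay": 0, "az": -1.7, "jaw": 255},
    {"tx": 0.033, "ty": -0.01, "tz": 0, "ax": 0, "ay": 0, "az": -1.7, "jaw": 255},
    {"tx": 0.034, "ty": -0.009, "tz": 0, "ax": 0, "ay": 0, "az": -1.7, "jaw": 255},
    {"tx": 0.034, "ty": -0.008, "tz": 0, "ax": 0, "ay": 0, "az": -1.7, "jaw": 255},
    {"tx": 0.034, "ty": -0.007, "tz": 0, "ax": 0, "ay": 0, "az": -1.7, "jaw": 255},
    {"tx": 0.034, "ty": -0.006, "tz": 0, "ax": 0, "ay": 0, "az": -1.7, "jaw": 255},
    {"tx": 0.034, "ty": -0.005, "tz": 0, "ax": 0, "ay": 0, "az": -1.7, "jaw": 255},
  ],
)

```text
time: 2.5
tool_pos: [0.5346, 0.1203, 0.3487]
tool_rot: [-0.009, 0.874, 0.485, 0.0]
contact_force: [0.9, 0.0, 0.1]
gripper_width: 0.005
```

Run:
```python
from h import *
rep(); p,r,s=now()
path(p,r,w(.146,0,.25),rot(0,'p'),4)
```

```text
t 2.5 stand [168.7  15.1 348.7] F [ 0.5 -0.7  0.1] w 0.005 tiltg [ 0.3  1.1 87.6] tiltp [ 0.9  0.5 -2.4] q [ 0.08 -0.17  1.63  0.02  1.69  0.64]
[-6.1, 3.9, 24.6, -0.2, -0.1, 0.6]
[-6.0, 3.9, 24.6, -0.2, -0.1, 0.6]
[-5.9, 3.9, 24.6, -0.2, -0.1, 0.6]
[-5.8, 3.8, 24.6, -0.2, -0.1, 0.6]
```

Emit:
move_arm(
  rows=[
    {"tx": -0.007, "ty": 0.005, "tz": 0.02, "ax": 0, "ay": 0, "az": 0.6, "jaw": 255},
    {"tx": -0.006, "ty": 0.004, "tz": 0.02, "ax": -0.3, "ay": 0, "az": 0.6, "jaw": 255},
    {"tx": -0.006, "ty": 0.004, "tz": 0.02, "ax": -0.3, "ay": 0, "az": 0.6, "jaw": 255},
    {"tx": -0.005, "ty": 0.003, "tz": 0.02, "ax": -0.3, "ay": 0, "az": 0.6, "jaw": 255},
    {"tx": 0, "ty": 0, "tz": 0, "ax": 0, "ay": 0, "az": 0, "jaw": 255},
  ],
)

```text
time: 3.0
tool_pos: [0.5348, 0.0974, 0.2626]
tool_rot: [-0.004, 0.883, 0.47, 0.002]
contact_force: [-1.3, -0.4, -0.2]
gripper_width: -0.004
```

```bash
python3 - <<'E'
from h import *
from plant import manip
import cv2
rep(); p,r,s=now()
path(p,r,w(.148,0,.205),rot(0,'p'),4)
for n,c in (("scene",(200,350,120,270)),("top",(190,330,170,310))):
    f=manip.grab_frame(n); a=f["color"][c[2]:c[3],c[0]:c[1],::-1]
    cv2.imwrite(f"pics/{n}1.png",cv2.convertScaleAbs(cv2.resize(a,None,fx=3,fy=3,interpolation=cv2.INTER_CUBIC),alpha=1.6))
E
python3 -c "
import cv2,numpy as np
a=cv2.imread('pics/scene1.png');b=cv2.imread('pics/top1.png');h=420
cv2.imwrite('pics/both1.png',np.hstack([a[:h,:400],b[:h,:400]]))"
```

```text
t 3.0 stand [149.8   2.  262.6] F [-1.1  0.8 -0.2] w -0.004 tiltg [-0.1  0.5 89.6] tiltp [ 0.3  0.4 -0.4] q [ 0.04 -0.16  1.77  0.01  1.54  0.63]
[-0.6, 0.6, 14.4, -0.1, -0.1, 0.1]
[-0.5, 0.6, 14.4, -0.1, -0.1, 0.1]
[-0.5, 0.5, 14.4, -0.1, -0.1, 0.1]
[-0.5, 0.5, 14.4, -0.1, -0.1, 0.1]
```

View pics/both1.png

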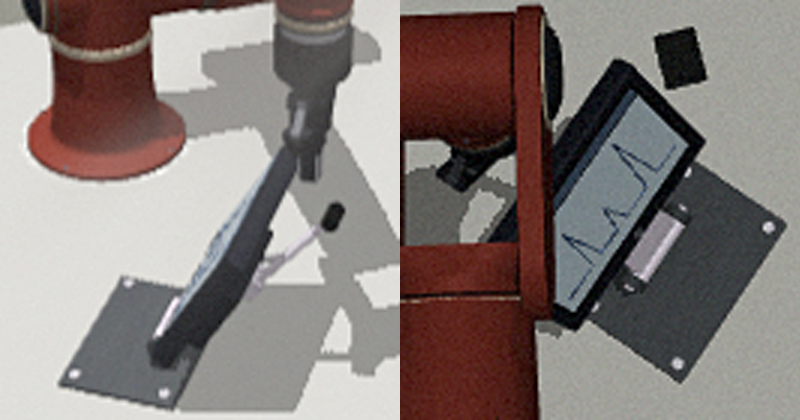

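Emit:
move_arm(
  rows=[
    {"tx": -0.001, "ty": 0.001, "tz": 0.017, "ax": 0, "ay": 0, "az": 0, "jaw": 255},
    {"tx": -0.001, "ty": 0.001, "tz": 0.017, "ax": 0, "ay": 0, "az": 0, "jaw": 255},
    {"tx": 0, "ty": 0, "tz": 0.017, "ax": 0, "ay": 0, "az": 0, "jaw": 255},
    {"tx": 0.008, "ty": 0, "tz": 0.008, "ax": 0, "ay": 0, "az": 0, "jaw": 255},
    {"tx": 0.01, "ty": 0, "tz": 0.01, "ax": 0, "ay": 0, "az": 0, "jaw": 255},
  ],
)

```text
time: 3.6
tool_pos: [0.5514, 0.1111, 0.201]
tool_rot: [-0.0, 0.882, 0.47, 0.01]
contact_force: [-1.8, -0.5, 1.9]
gripper_width: -0.0
```

```bash
python3 -c "
from h import *; rep()"
```

```text
t 3.6 stand [170.5  -3.9 201. ] F [-1.4  1.2  1.9] w -0.0 tiltg [-1.2  0.4 89.6] tiltp [-0.5  1.  -0.4] q [ 0.06 -0.09  1.8   0.01  1.41  0.65]
```

Emit:
move_arm(
  rows=[
    {"tx": 0.006, "ty": -0.001, "tz": 0.016, "ax": 0, "ay": 0, "az": 0, "jaw": 255},
    {"tx": 0.005, "ty": -0.001, "tz": 0.016, "ax": 0, "ay": 0, "az": 0, "jaw": 255},
    {"tx": 0.004, "ty": -0.001, "tz": 0.016, "ax": 0, "ay": 0, "az": 0, "jaw": 255},
    {"tx": 0.003, "ty": 0, "tz": 0.016, "ax": 0, "ay": 0, "az": 0, "jaw": 255},
  ],
)

```text
time: 4.0
tool_pos: [0.5665, 0.1331, 0.1383]
tool_rot: [0.002, 0.882, 0.471, 0.016]
contact_force: [-0.8, -0.9, 0.1]
gripper_width: 0.0
```

```bash
python3 -c "
from h import *; rep()
from plant import manip
import cv2
c=(200,350,120,270)
f=manip.grab_frame('scene'); a=f['color'][c[2]:c[3],c[0]:c[1],::-1]
cv2.imwrite('pics/s2.png',cv2.convertScaleAbs(cv2.resize(a,None,fx=3,fy=3,interpolation=cv2.INTER_CUBIC),alpha=1.6))
"
```

```text
t 4.0 stand [197.2  -4.1 138.3] F [-1.2  0.2  0.1] w 0.0 tiltg [-2.1  0.4 89.4] tiltp [-1.1  1.6 -0.6] q [0.1  0.   1.82 0.01 1.28 0.68]
```

View pics/s2.png

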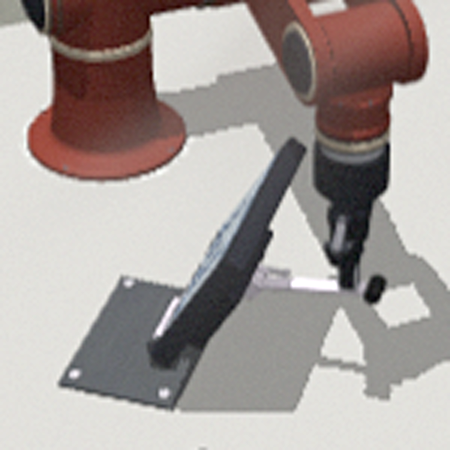

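The finger tip sits on the leg bar just inside the foot at (375,288), and the leg is about horizontal. I'll carry on down past its centre.

Emit:
move_arm(
  rows=[
    {"tx": 0, "ty": -0.001, "tz": 0.015, "ax": 0, "ay": 0, "az": 0, "jaw": 255},
    {"tx": -0.001, "ty": -0.001, "tz": 0.015, "ax": 0, "ay": 0, "az": 0, "jaw": 255},
    {"tx": -0.001, "ty": -0.001, "tz": 0.015, "ax": 0, "ay": 0, "az": 0, "jaw": 255},
    {"tx": -0.002, "ty": 0, "tz": 0.013, "ax": 0, "ay": 0, "az": 0, "jaw": 255},
    {"tx": 0, "ty": 0, "tz": 0, "ax": 0, "ay": 0, "az": 0, "jaw": 255},
  ],
)

```text
time: 4.55
tool_pos: [0.5618, 0.134, 0.0715]
tool_rot: [0.0, 0.881, 0.472, 0.014]
contact_force: [-0.0, -0.6, 0.3]
gripper_width: 0.0
```

```bash
python3 -c "
from h import *; rep()
from plant import manip
import cv2
c=(200,350,120,270)
f=manip.grab_frame('scene'); a=f['color'][c[2]:c[3],c[0]:c[1],::-1]
cv2.imwrite('pics/s3.png',cv2.convertScaleAbs(cv2.resize(a,None,fx=3,fy=3,interpolation=cv2.INTER_CUBIC),alpha=1.6))
"
```

```text
t 4.55 stand [195.3   0.3  71.5] F [-0.5 -0.3  0.3] w 0.0 tiltg [-1.7  0.5 89.3] tiltp [-0.8  1.4 -0.7] q [0.1  0.08 1.87 0.01 1.17 0.68]
```

View pics/s3.png

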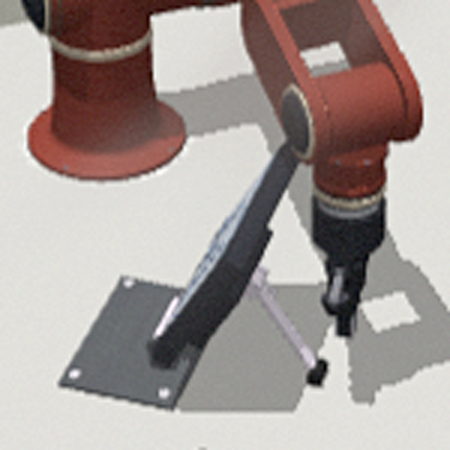

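The leg has snapped over and its foot is on the bench at (318,372), with the terminal still at rest. Next I'll retreat upward and turn for the grasp.

Emit:
move_arm(
  rows=[
    {"tx": 0, "ty": 0, "tz": -0.02, "ax": 0, "ay": 0, "az": 0, "jaw": 255},
    {"tx": 0, "ty": 0, "tz": -0.04, "ax": 0, "ay": 0, "az": 0, "jaw": 255},
    {"tx": 0, "ty": 0, "tz": -0.04, "ax": 0, "ay": 0, "az": 0, "jaw": 255},
    {"tx": 0, "ty": 0, "tz": -0.04, "ax": 0, "ay": 0, "az": 0, "jaw": 255},
    {"tx": 0, "ty": 0, "tz": -0.04, "ax": 0, "ay": 0, "az": 0, "jaw": 255},
    {"tx": 0, "ty": 0, "tz": -0.04, "ax": 0, "ay": 0, "az": 0, "jaw": 255},
    {"tx": 0, "ty": 0, "tz": -0.04, "ax": 0, "ay": 0, "az": 0, "jaw": 255},
    {"tx": 0, "ty": 0, "tz": -0.04, "ax": 0, "ay": 0, "az": 8, "jaw": 0},
    {"tx": 0, "ty": 0, "tz": 0, "ax": 0, "ay": 0, "az": 8, "jaw": 0},
    {"tx": 0, "ty": 0, "tz": 0, "ax": 0, "ay": 0, "az": 8, "jaw": 0},
    {"tx": 0, "ty": 0, "tz": 0, "ax": 0, "ay": 0, "az": 8, "jaw": 0},
    {"tx": 0, "ty": 0, "tz": 0, "ax": 0, "ay": 0, "az": 8, "jaw": 0},
  ],
)

```text
time: 5.8
tool_pos: [0.5553, 0.129, 0.3989]
tool_rot: [-0.005, 0.991, 0.128, 0.025]
contact_force: [-0.1, 0.0, -1.1]
gripper_width: 0.842
```

```bash
python3 -c "
from h import *; rep(); p,r,s=now()
path(p,r,w(.16,0,.37),rot(0.2),9)
"
```

```text
t 5.8 stand [187.5   2.9 398.9] F [-0.1  0.1 -1.1] w 0.842 tiltg [ -3.3   1.7 131. ] tiltp [-0.9  2.9 41. ] q [ 0.09 -0.16  1.54  0.01  1.71  1.41]
[-2.3, 2.3, 3.1, 1.0, -1.6, -14.5]
[-2.7, 1.7, 3.1, 1.0, -1.6, -14.5]
[-2.9, 1.0, 3.2, 1.0, -1.6, -14.5]
[-3.0, 0.3, 3.3, 1.0, -1.6, -14.5]
[-2.9, -0.4, 3.3, 1.0, -1.6, -14.5]
[-2.6, -1.0, 3.4, 1.0, -1.6, -14.5]
[-2.2, -1.6, 3.5, 1.0, -1.6, -14.5]
[-1.7, -2.0, 3.6, 1.0, -1.6, -14.5]
[-1.0, -2.3, 3.7, 1.0, -1.6, -14.5]
```

```bash
cat >> h.py <<'E'
def roth(a): return rot(a)*Ro.from_euler("z",np.pi)
def reph():
    p,r,s=now(); st=stand(p); a=(roth(0).inv()*r).as_rotvec()
    h=np.array([0,0,.035]); print("t",round(s["time"],2),"stand",(st*1000).round(1),"rotvec deg",np.degrees(a).round(1),"axis ang",np.degrees(np.arctan2(st[0],st[2]-.035)).round(1),"D",round(1000*np.hypot(st[0],st[2]-.035),1),
     "F",RS.inv().apply(s["contact_force"]).round(1),"w",round(s["gripper_width"],3),"q",np.round(s["joint_pos"],2))
E
python3 -c "
from h import *; reph(); p,r,s=now()
path(p,r,w(.165,0,.36),roth(0.2),8)
"
```

```text
t 5.8 stand [187.5   2.9 398.9] rotvec deg [  1.4   2.7 -49. ] axis ang 27.3 D 409.4 F [-0.1  0.1 -1.1] w 0.842 q [ 0.09 -0.16  1.54  0.01  1.71  1.41]
[-2.1, 2.1, 4.8, -1.5, -0.9, 6.1]
[-1.8, 2.2, 4.8, -1.5, -0.9, 6.1]
[-1.5, 2.3, 4.9, -1.5, -0.9, 6.1]
[-1.2, 2.3, 5.0, -1.5, -0.9, 6.1]
[-0.9, 2.2, 5.1, -1.5, -0.9, 6.1]
[-0.5, 2.2, 5.2, -1.5, -0.9, 6.1]
[-0.2, 2.1, 5.2, -1.5, -0.9, 6.1]
[0.1, 2.0, 5.3, -1.5, -0.9, 6.1]
```

Emit:
move_arm(
  rows=[
    {"tx": -0.002, "ty": 0.002, "tz": 0.003, "ax": -1.5, "ay": -0.9, "az": 6.3, "jaw": 0},
    {"tx": -0.002, "ty": 0.002, "tz": 0.003, "ax": -1.5, "ay": -0.9, "az": 6.3, "jaw": 0},
    {"tx": -0.002, "ty": 0.002, "tz": 0.003, "ax": -1.5, "ay": -0.9, "az": 6.3, "jaw": 0},
    {"tx": -0.001, "ty": 0.002, "tz": 0.003, "ax": -1.5, "ay": -0.9, "az": 6.3, "jaw": 0},
    {"tx": -0.001, "ty": 0.002, "tz": 0.003, "ax": -1.5, "ay": -0.9, "az": 6.3, "jaw": 0},
    {"tx": 0, "ty": 0.002, "tz": 0.003, "ax": -1.5, "ay": -0.9, "az": 6.3, "jaw": 0},
    {"tx": 0, "ty": 0.002, "tz": 0.003, "ax": -1.5, "ay": -0.9, "az": 6.3, "jaw": 0},
    {"tx": 0, "ty": 0.002, "tz": 0.003, "ax": -1.5, "ay": -0.9, "az": 6.3, "jaw": 0},
  ],
)

```text
time: 6.6
tool_pos: [0.5456, 0.1103, 0.387]
tool_rot: [0.092, 0.94, -0.329, -0.019]
contact_force: [0.6, -0.4, -0.4]
gripper_width: 0.998
```

```bash
python3 -c "
from h import *; reph(); p,r,s=now()
D=.315
path(p,r,w(D*np.sin(.52),0,.035+D*np.cos(.52)),roth(0.52),6)
"
```

```text
t 6.6 stand [166.6   0.4 387. ] rotvec deg [-10.8   1.    4.2] axis ang 25.3 D 389.4 F [ 0.  -0.7 -0.4] w 0.998 q [ 0.14 -0.07  1.49 -0.15  1.84  2.35]
[-0.1, -0.8, 13.2, -3.2, 0.0, -0.7]
[-0.1, -1.5, 13.1, -3.2, 0.0, -0.7]
[-0.1, -2.2, 13.0, -3.2, 0.0, -0.7]
[-0.1, -3.0, 12.9, -3.2, 0.0, -0.7]
[-0.0, -3.7, 12.7, -3.2, 0.0, -0.7]
[0.0, -4.4, 12.5, -3.2, 0.0, -0.7]
```

Emit:
move_arm(
  rows=[
    {"tx": 0, "ty": 0, "tz": 0.01, "ax": -3.2, "ay": 0, "az": -0.7, "jaw": 0},
    {"tx": 0, "ty": -0.001, "tz": 0.01, "ax": -3.2, "ay": 0, "az": -0.7, "jaw": 0},
    {"tx": 0, "ty": -0.002, "tz": 0.01, "ax": -3.2, "ay": 0, "az": -0.7, "jaw": 0},
    {"tx": 0, "ty": -0.003, "tz": 0.01, "ax": -3.2, "ay": 0, "az": -0.7, "jaw": 0},
    {"tx": 0, "ty": -0.004, "tz": 0.01, "ax": -3.2, "ay": 0, "az": -0.7, "jaw": 0},
    {"tx": 0, "ty": -0.004, "tz": 0.01, "ax": -3.2, "ay": 0, "az": -0.7, "jaw": 0},
    {"tx": 0, "ty": 0, "tz": 0, "ax": 0, "ay": 0, "az": 0, "jaw": 0},
  ],
)

```text
time: 7.3
tool_pos: [0.5448, 0.1039, 0.3308]
tool_rot: [0.249, 0.922, -0.288, -0.073]
contact_force: [-0.6, -0.1, 0.6]
gripper_width: 1.002
```

```bash
python3 -c "
from h import *; reph(); p,r,s=now()
D=.26
path(p,r,w(D*np.sin(.52),0,.035+D*np.cos(.52)),roth(0.52),4)
from plant import manip
import cv2
c=(200,350,120,270)
f=manip.grab_frame('scene'); a=f['color'][c[2]:c[3],c[0]:c[1],::-1]
f=manip.grab_frame('top'); b=f['color'][160:310,180:310,::-1]
a=np.hstack([a,b])
cv2.imwrite('pics/s4.png',cv2.convertScaleAbs(cv2.resize(a,None,fx=2.8,fy=2.8,interpolation=cv2.INTER_CUBIC),alpha=1.6))
"
```

```text
t 7.3 stand [160.9  -2.6 330.8] rotvec deg [-30.1   0.4   0.4] axis ang 28.5 D 336.7 F [-0.4  0.4  0.6] w 1.002 q [ 0.23  0.11  1.45 -0.38  1.95  2.33]
[-0.7, -1.9, 19.1, 0.1, -0.1, -0.1]
[-0.7, -1.9, 19.1, 0.1, -0.1, -0.1]
[-0.7, -1.9, 19.1, 0.1, -0.1, -0.1]
[-0.7, -1.9, 19.1, 0.1, -0.1, -0.1]
```

View pics/s4.png

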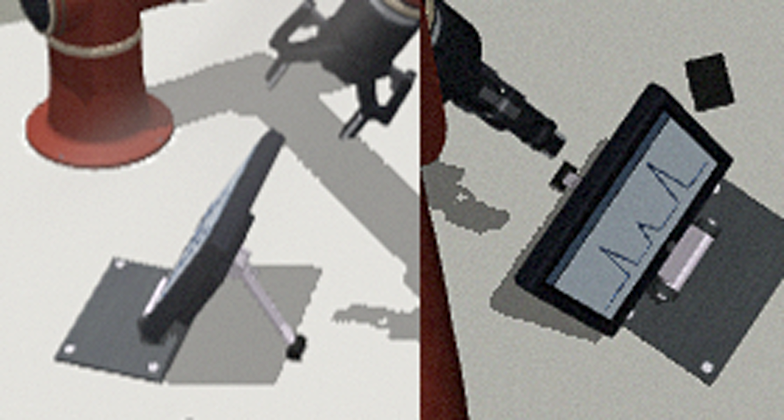

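The open jaws at (290,60) and (380,110) straddle the slab's axis, in line with the tilt. I'll advance now.

Emit:
move_arm(
  rows=[
    {"tx": -0.001, "ty": -0.002, "tz": 0.019, "ax": 0, "ay": 0, "az": 0, "jaw": 0},
    {"tx": -0.001, "ty": -0.002, "tz": 0.019, "ax": 0, "ay": 0, "az": 0, "jaw": 0},
    {"tx": -0.001, "ty": -0.002, "tz": 0.019, "ax": 0, "ay": 0, "az": 0, "jaw": 0},
    {"tx": 0, "ty": -0.002, "tz": 0.017, "ax": 0, "ay": 0, "az": 0, "jaw": 0},
  ],
)

```text
time: 7.8
tool_pos: [0.5301, 0.0799, 0.2739]
tool_rot: [0.241, 0.923, -0.292, -0.062]
contact_force: [-0.6, 0.3, -1.0]
gripper_width: 1.0
```

```bash
python3 -c "
from h import *; reph(); p,r,s=now()
D=.18
path(p,r,w(D*np.sin(.52),0,.035+D*np.cos(.52)),roth(0.52),5)
from plant import manip
import cv2
c=(200,350,120,270)
f=manip.grab_frame('scene'); a=f['color'][c[2]:c[3],c[0]:c[1],::-1]
f=manip.grab_frame('top'); b=f['color'][160:310,180:310,::-1]
a=np.hstack([a,b])
cv2.imwrite('pics/s5.png',cv2.convertScaleAbs(cv2.resize(a,None,fx=2.8,fy=2.8,interpolation=cv2.INTER_CUBIC),alpha=1.6))
"
```

```text
t 7.8 stand [132.8  -4.  273.9] rotvec deg [-28.8   1.3   0.8] axis ang 29.1 D 273.3 F [-0.   0.7 -1. ] w 1.0 q [ 0.19  0.07  1.59 -0.37  1.83  2.34]
[-1.2, -0.4, 18.6, -0.2, -0.2, -0.2]
[-1.1, -0.4, 18.7, -0.2, -0.2, -0.2]
[-1.0, -0.5, 18.7, -0.2, -0.2, -0.2]
[-0.9, -0.6, 18.7, -0.2, -0.2, -0.2]
[-0.9, -0.6, 18.7, -0.2, -0.2, -0.2]
```

View pics/s5.png

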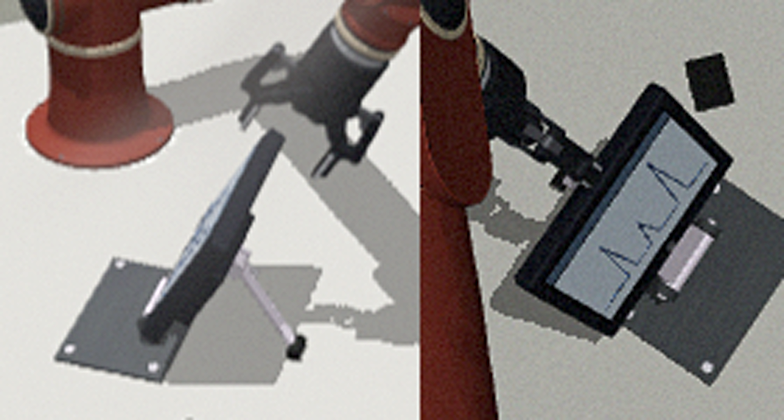

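Emit:
move_arm(
  rows=[
    {"tx": -0.002, "ty": 0, "tz": 0.017, "ax": -0.3, "ay": -0.3, "az": -0.2, "jaw": 0},
    {"tx": -0.001, "ty": 0, "tz": 0.017, "ax": -0.3, "ay": -0.3, "az": -0.2, "jaw": 0},
    {"tx": -0.001, "ty": 0, "tz": 0.017, "ax": -0.3, "ay": -0.3, "az": -0.2, "jaw": 0},
    {"tx": -0.001, "ty": -0.001, "tz": 0.017, "ax": -0.3, "ay": -0.3, "az": -0.2, "jaw": 0},
    {"tx": -0.001, "ty": 0, "tz": 0.012, "ax": 0, "ay": 0, "az": 0, "jaw": 0},
    {"tx": 0, "ty": 0, "tz": 0, "ax": 0, "ay": 0, "az": 0, "jaw": 0},
  ],
)

```text
time: 8.5
tool_pos: [0.5032, 0.0491, 0.2013]
tool_rot: [0.247, 0.922, -0.289, -0.077]
contact_force: [0.9, -0.1, -1.5]
gripper_width: 1.004
```

```bash
python3 -c "
from h import *; reph(); p,r,s=now()
D=.18
path(p,r,w(D*np.sin(.52),0,.035+D*np.cos(.52)),roth(0.52),1)
from plant import manip
import cv2
c=(200,350,120,270)
f=manip.grab_frame('scene'); a=f['color'][c[2]:c[3],c[0]:c[1],::-1]
f=manip.grab_frame('top'); b=f['color'][160:310,180:310,::-1]
a=np.hstack([a,b])
cv2.imwrite('pics/s6.png',cv2.convertScaleAbs(cv2.resize(a,None,fx=2.8,fy=2.8,interpolation=cv2.INTER_CUBIC),alpha=1.6))
"
```

```text
t 8.5 stand [ 92.1   0.9 201.3] rotvec deg [-30.   -0.1   0.4] axis ang 29.0 D 190.1 F [ 0.4 -0.8 -1.5] w 1.004 q [ 0.15  0.06  1.72 -0.38  1.73  2.34]
[0.9, -2.7, 10.1, 0.2, 0.2, -0.4]
```

View pics/s6.png

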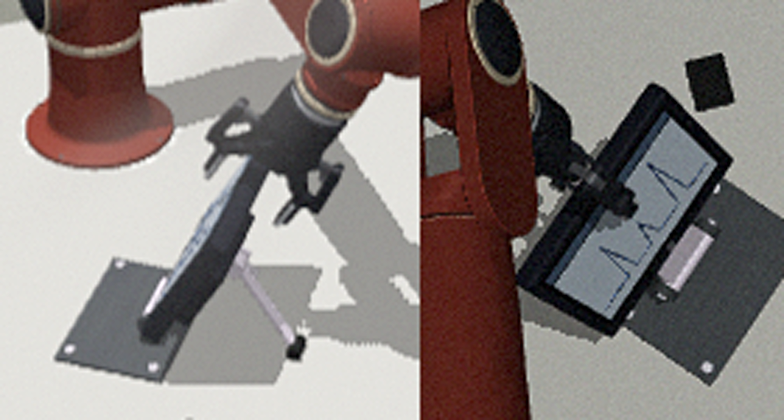

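Emit:
move_arm(
  rows=[
    {"tx": 0, "ty": -0.002, "tz": 0.007, "ax": 0, "ay": 0, "az": 0, "jaw": 0},
    {"tx": 0, "ty": -0.001, "tz": 0.005, "ax": 0, "ay": 0, "az": 0, "jaw": 0},
    {"tx": 0, "ty": 0, "tz": 0, "ax": 0, "ay": 0, "az": 0, "jaw": 100},
    {"tx": 0, "ty": 0, "tz": 0, "ax": 0, "ay": 0, "az": 0, "jaw": 150},
    {"tx": 0, "ty": 0, "tz": 0, "ax": 0, "ay": 0, "az": 0, "jaw": 150},
    {"tx": 0, "ty": 0, "tz": 0, "ax": 0, "ay": 0, "az": 0, "jaw": 150},
  ],
)

```text
time: 9.2
tool_pos: [0.5043, 0.0473, 0.1927]
tool_rot: [0.245, 0.922, -0.289, -0.073]
contact_force: [0.5, 0.6, -0.0]
gripper_width: 0.406
```

```bash
python3 -c "
from h import *; reph(); p,r,s=now()"
```

```text
t 9.2 stand [ 91.3  -1.  192.7] rotvec deg [-29.7   0.3   0.5] axis ang 30.1 D 182.2 F [ 0.7 -0.1 -0. ] w 0.406 q [ 0.15  0.06  1.73 -0.38  1.71  2.34]
```

Emit:
move_arm(
  rows=[
    {"tx": 0, "ty": 0, "tz": 0, "ax": 0, "ay": 0, "az": 0, "jaw": 190},
    {"tx": 0, "ty": 0, "tz": 0, "ax": 0, "ay": 0, "az": 0, "jaw": 220},
    {"tx": 0, "ty": 0, "tz": 0, "ax": 0, "ay": 0, "az": 0, "jaw": 255},
    {"tx": 0, "ty": 0, "tz": 0, "ax": 0, "ay": 0, "az": 0, "jaw": 255},
    {"tx": 0, "ty": 0, "tz": 0, "ax": 0, "ay": 0, "az": 0, "jaw": 255},
  ],
)

```text
time: 9.7
tool_pos: [0.5024, 0.0447, 0.1955]
tool_rot: [0.249, 0.921, -0.289, -0.075]
contact_force: [-2.9, -3.1, 0.5]
gripper_width: 0.277
```

```bash
python3 -c "
from h import *; reph(); p,r,s=now(); print(s['ft_torque'])
st=stand(p); a=-np.radians((roth(0).inv()*r).as_rotvec(degrees=True)[0])
from plant import manip
import cv2
c=(200,350,120,270)
f=manip.grab_frame('scene'); a=f['color'][c[2]:c[3],c[0]:c[1],::-1]
f=manip.grab_frame('top'); b=f['color'][160:310,180:310,::-1]
a=np.hstack([a,b])
cv2.imwrite('pics/s7.png',cv2.convertScaleAbs(cv2.resize(a,None,fx=2.8,fy=2.8,interpolation=cv2.INTER_CUBIC),alpha=1.6))
"
```

```text
t 9.7 stand [ 88.   -1.  195.5] rotvec deg [-30.1   0.2   0.5] axis ang 28.7 D 183.0 F [-4.2  0.6  0.5] w 0.277 q [ 0.15  0.06  1.73 -0.38  1.71  2.34]
[ 0.8230666  -0.47099973  0.26911825]
```

View pics/s7.png

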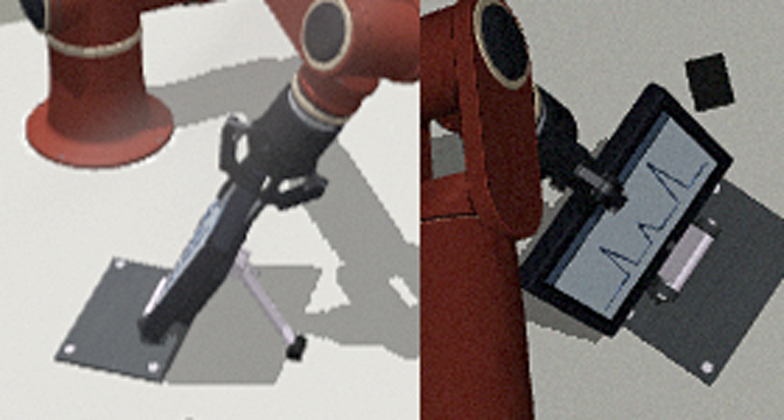

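Gripped: the opening is 23.5 mm, which matches the 24 mm slab. I'll start the arc about the hinge.

Emit:
move_arm(
  rows=[
    {"tx": 0, "ty": 0.006, "tz": 0, "ax": 2, "ay": 0, "az": 0, "jaw": 255},
    {"tx": 0, "ty": 0.008, "tz": 0, "ax": 2.5, "ay": 0, "az": 0, "jaw": 255},
    {"tx": 0, "ty": 0.008, "tz": 0, "ax": 2.5, "ay": 0, "az": 0, "jaw": 255},
  ],
)

```text
time: 10.1
tool_pos: [0.4919, 0.0291, 0.2046]
tool_rot: [0.192, 0.935, -0.292, -0.057]
contact_force: [0.7, -1.3, -3.0]
gripper_width: 0.268
```

```bash
python3 -c "
from h import *; reph()"
```

```text
t 10.1 stand [ 69.2  -1.  204.6] rotvec deg [-23.1   0.3   0.4] axis ang 22.2 D 183.2 F [-0.7 -1.4 -3. ] w 0.268 q [ 0.08 -0.05  1.8  -0.31  1.65  2.27]
```

Emit:
move_arm(
  rows=[
    {"tx": 0, "ty": 0.009, "tz": 0, "ax": 2.8, "ay": 0, "az": 0, "jaw": 255},
    {"tx": 0, "ty": 0.009, "tz": 0, "ax": 2.8, "ay": 0, "az": 0, "jaw": 255},
    {"tx": 0, "ty": 0.009, "tz": 0, "ax": 2.8, "ay": 0, "az": 0, "jaw": 255},
    {"tx": 0, "ty": 0.009, "tz": 0, "ax": 2.8, "ay": 0, "az": 0, "jaw": 255},
  ],
)

```text
time: 10.5
tool_pos: [0.4721, 0.0001, 0.2155]
tool_rot: [0.099, 0.95, -0.296, -0.027]
contact_force: [2.0, -0.7, -3.8]
gripper_width: 0.272
```

```bash
python3 -c "
from h import *; reph()"
```

```text
t 10.5 stand [ 34.1  -1.1 215.5] rotvec deg [-11.7   0.4   0.3] axis ang 10.7 D 183.7 F [ 0.6 -2.1 -3.8] w 0.272 q [-0.05 -0.23  1.91 -0.18  1.56  2.13]
```

Emit:
move_arm(
  rows=[
    {"tx": 0, "ty": 0.008, "tz": 0, "ax": 2.5, "ay": 0, "az": 0, "jaw": 255},
    {"tx": 0, "ty": 0.008, "tz": 0, "ax": 2.5, "ay": 0, "az": 0, "jaw": 255},
    {"tx": 0, "ty": 0.008, "tz": 0, "ax": 2.5, "ay": 0, "az": 0, "jaw": 255},
    {"tx": 0, "ty": 0.005, "tz": 0, "ax": 1.5, "ay": 0, "az": 0, "jaw": 255},
    {"tx": 0, "ty": 0, "tz": 0, "ax": 0, "ay": 0, "az": 0, "jaw": 255},
  ],
)

```text
time: 11.0
tool_pos: [0.455, -0.025, 0.2191]
tool_rot: [0.021, 0.954, -0.299, -0.002]
contact_force: [2.6, 0.8, -0.9]
gripper_width: 0.275
```

```bash
python3 -c "
from h import *; reph()
from plant import manip
import cv2
c=(200,350,120,270)
f=manip.grab_frame('scene'); a=f['color'][c[2]:c[3],c[0]:c[1],::-1]
f=manip.grab_frame('top'); b=f['color'][160:310,180:310,::-1]
a=np.hstack([a,b])
cv2.imwrite('pics/s8.png',cv2.convertScaleAbs(cv2.resize(a,None,fx=2.8,fy=2.8,interpolation=cv2.INTER_CUBIC),alpha=1.6))
"
```

```text
t 11.0 stand [  3.8  -1.1 219.1] rotvec deg [-2.3  0.5  0.5] axis ang 1.2 D 184.2 F [ 2.2 -1.7 -0.9] w 0.275 q [-0.19 -0.35  2.   -0.04  1.51  1.99]
```

View pics/s8.png

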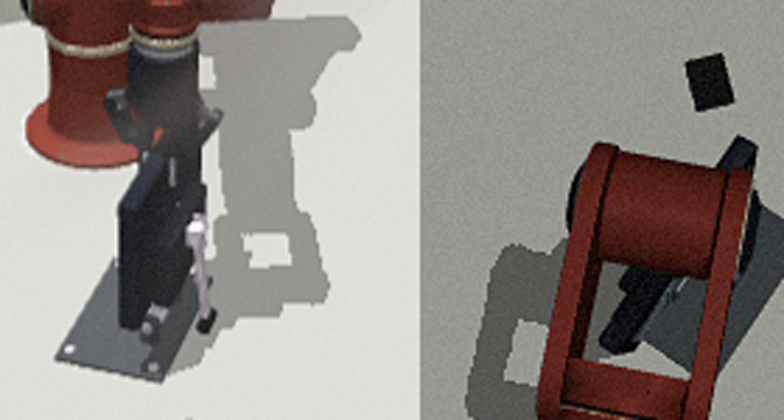

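Emit:
move_arm(
  rows=[
    {"tx": 0, "ty": 0.003, "tz": 0, "ax": 1, "ay": 0, "az": 0, "jaw": 255},
    {"tx": 0, "ty": 0.002, "tz": 0, "ax": 0.8, "ay": 0, "az": 0, "jaw": 255},
    {"tx": 0, "ty": 0, "tz": 0, "ax": 0, "ay": 0, "az": 0, "jaw": 255},
    {"tx": 0, "ty": 0, "tz": 0, "ax": 0, "ay": 0, "az": 0, "jaw": 255},
    {"tx": 0, "ty": 0, "tz": 0, "ax": 0, "ay": 0, "az": 0, "jaw": 255},
  ],
)

```text
time: 11.6
tool_pos: [0.4523, -0.029, 0.2192]
tool_rot: [0.007, 0.955, -0.298, 0.002]
contact_force: [1.7, -1.4, -1.5]
gripper_width: 0.271
```

```bash
python3 -c "
from h import *; reph()
from plant import manip
import cv2
f=manip.grab_frame('scene'); a=f['color'][180:260,230:310,::-1]; 
cv2.imwrite('pics/s9.png',cv2.convertScaleAbs(cv2.resize(a,None,fx=7,fy=7,interpolation=cv2.INTER_CUBIC),alpha=1.8))
for lab,X in (('foot down',(.058,0,.024)),('foot bench-height same x',(.058,0,.009)),('hub',(.042,0,.155)),('foot at 2.6',(.042+.132*np.sin(2.75),0,.155+.132*np.cos(2.75)))):
    print(lab,((proj('scene',w(*X))-[230,180]+.5)*7).round(0))
f=manip.grab_frame('scene'); cv2.imwrite('pics/s9full.png',f['color'][:,:,::-1])
"
```

```text
t 11.6 stand [ -1.1  -1.  219.2] rotvec deg [-0.8  0.4  0.4] axis ang -0.3 D 184.2 F [-0.2 -2.2 -1.5] w 0.271 q [-0.22 -0.37  2.01 -0.02  1.5   1.96]
foot down [313. 381.]
foot bench-height same x [314. 405.]
hub [278. 155.]
foot at 2.6 [383. 381.]
```

View pics/s9.png

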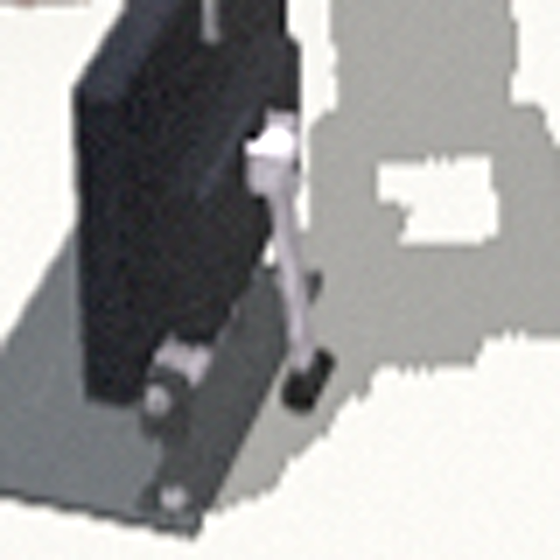

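View pics/s9full.png

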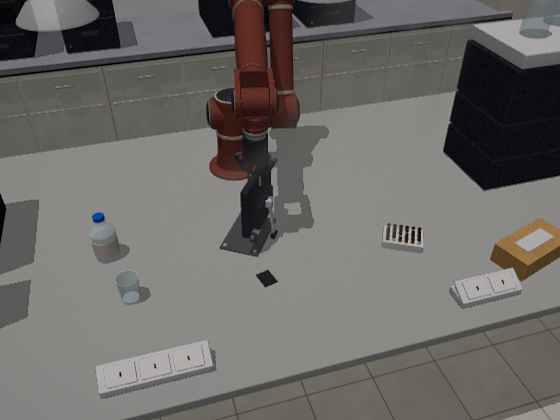

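The foot is at (307,380) in the crop against (313,381) predicted for fully down and 24 mm high. That is about 1 px off, so the leg is fully down and clear of the bench. The pad, bottle, beaker and tray are where they were. I'll let it settle and check for stillness.

Emit:
move_arm(
  rows=[
    {"tx": 0, "ty": 0, "tz": 0, "ax": 0, "ay": 0, "az": 0, "jaw": 255},
    {"tx": 0, "ty": 0, "tz": 0, "ax": 0, "ay": 0, "az": 0, "jaw": 255},
    {"tx": 0, "ty": 0, "tz": 0, "ax": 0, "ay": 0, "az": 0, "jaw": 255},
    {"tx": 0, "ty": 0, "tz": 0, "ax": 0, "ay": 0, "az": 0, "jaw": 255},
    {"tx": 0, "ty": 0, "tz": 0, "ax": 0, "ay": 0, "az": 0, "jaw": 255},
  ],
)

```text
time: 12.2
tool_pos: [0.4523, -0.0289, 0.2192]
tool_rot: [0.008, 0.955, -0.298, 0.002]
contact_force: [1.3, -2.5, 0.2]
gripper_width: 0.273
```

```bash
python3 -c "
from h import *; reph(); print(now()[2]['joint_vel'].round(4))
from plant import manip
print(manip.job_done())
"
```

```text
t 12.2 stand [ -0.9  -1.1 219.2] rotvec deg [-0.8  0.4  0.3] axis ang -0.3 D 184.2 F [-1.3 -2.5  0.2] w 0.273 q [-0.22 -0.37  2.01 -0.02  1.5   1.96]
[ 0.0004  0.001   0.0002  0.0002  0.     -0.0001]
the job is handed in; nothing more can be done
None
```

I pushed the folded leg past its centre with the closed fingertips, and it snapped down with its foot on the bench. I then gripped the terminal by the middle of its top edge, swung it upright about its hinge and handed it in still gripped, at 12.2 s.

**Last checks:**
- **Upright:** the tool reads 0.8° of recline, while the arc about the hinge reads -0.3°. This small disagreement is within the calibration.
- **Still:** joint speeds were at most 0.001 rad/s, the pose held to 0.2 mm over the last 0.6 s, and the force on the tool was about 3 N.
- **Grip:** the opening is about 23 mm on the 24 mm slab.
- **Leg:** in the scene view the foot is within about 1 pixel of where a fully lowered leg should be, 24 mm high and clear of the bench.
- **Other things:** the pad, bottle, beaker and tray look unmoved in the picture. I did not re-measure them.

**Slips:** the first move call was refused because it left out required keys, and nothing moved. I also turned the wrist the opposite way from planned, so I used the equivalent half-turn grasp.

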